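# Hang a stained slide rack to drain and cover its dish

### The job

Slide the violet slide rack that hangs on the retort stand's rod along towards the upright to make room, then lift the pink rack out of the green dish and hang it by its bail on the rod next to it, so that both racks hang straight and wholly over the drip tray without touching each other. Set the green cover gently on the emptied green dish so that it sits down level in the rim. Keep the racks upright, leave the dish where it stands and do not disturb the other things on the bench.

Things in the scene. Friction and masses are not known exactly. Their poses are not given: they have to be found in the camera images.
- rack_new: Steel slide rack with pink-stained slides, standing in the green dish with a few mm of play; rigid, about 0.22 kg, 84 mm along its x, 80 mm along its y, slide block 29 mm high, with a flat steel strap bail over it (see rack_new_bail). Origin: centre of the underside; z up. Half-turn symmetric.
- rack_new_bail (a point): Underside of the bail's peak, 98 mm above the rack's underside. The strap (14 mm wide in y, 3 mm thick) stands in the rack's xz plane: leaning in from x +-42.5, z 32 to x +-25, z 58, then upright to z 93 (53 mm over the outside: grasp it there, across x), closed by a shallow roof with its top at z 102. Window under it: 47 mm wide, on the middle line open from z 29 to 98.
- rack_old: The same kind of rack, same sizes, with violet-stained slides, hanging by its bail on the rod, too far out; its x is square to the rod. It slides along the rod with a little friction when its bail is pushed. Origin: centre of the underside; z up.
- rack_old_bail (a point): The same point of the violet rack's bail: underside of its peak, 98 mm above the rack's underside, resting on the rod.
- stand: Fixed retort stand. Origin: foot of the upright (12 mm thick, 322 mm tall); z up. Grey base 130 mm in x, y from +40 to -230, 12 mm high. A level steel rod, 12 mm in diameter, axis at z 205, runs along the stand's -y from the bosshead to a free end at y -290. Bails are closed loops: they go on only past the free end. A hanging rack's underside is at z 113.
- rod_tip (a point): Free end of the rod, on its axis (205 mm up).
- rod_root (a point): Rod's axis at the bosshead's face: the end of the usable rod.
- drip_tray: Fixed shallow black tray on the stand's base under the rod, 140 mm (x) by 230 mm (y) by 16 mm high, y parallel to the rod. Origin: centre of its underside, 12 mm above the bench, under the rod. The two racks (80 mm each along the rod) just fit over it side by side.
- dish: Open green staining dish, loose, about 0.35 kg: outside 108 mm (x) by 100 mm (y) by 62 mm high, walls and floor 4 mm. Origin: centre of the underside; z up. It stands on a fixed 3 mm black rubber mat (300 by 300 mm) with the cover and the two covered dishes, in places that change.
- dish_rim (a point): Centre of the green dish's mouth, at rim height.
- cover: Loose green cover, about 0.12 kg, lying right way up on the mat: a locating boss underneath 92 (x) by 84 (y) by 5 mm that drops inside the rim with 4 mm play all round, a plate 112 (x) by 104 (y) by 5 mm above it, and on top a bar handle 12 mm thick (x), 44 mm long (y), 10 to 34 mm above the underside. Origin: centre of the boss's underside; z up.
- cover_handle (a point): Centre of the cover's handle, 22 mm above the origin. With the cover seated, its x and y run along the dish's (either way round) and its origin lies 57 mm above the dish's origin.
- dish_white: White covered staining dish, bystander, 0.6 kg: dish and cover of the same sizes as the green ones (plate 112 by 104 mm, handle top 91 mm above its underside). Origin: centre of the underside.
- dish_blue: Blue covered staining dish, bystander, same as the white one.
- wash_bottle: White wash bottle with a red spout, bystander, 62 mm in diameter, 199 mm tall. Origin: centre of the underside.
- dropper: Amber dropper bottle, bystander, 38 mm in diameter, 97 mm tall. Origin: centre of the underside.
- plug: White mains plug adaptor standing pins up, bystander, 46 mm square, 69 mm tall. Origin: centre of the underside.
- slide_box: Flat blue slide box, bystander, 90 by 207 by 35 mm. Origin: centre of the underside.
- beaker: Empty glass beaker, bystander, 68 mm in diameter, 88 mm tall. Origin: centre of the underside.
- timer: Grey bench timer, bystander, 34 by 66 by 62 mm. Origin: centre of the underside.

How it is judged:
By the outcome, as a careful person would: the job done as asked, in the order asked, and still so for the second after the job is handed in, with the robot touching nothing.
It also fails if it takes over 67 s, if anything falls off the work surface, if the arm or the gripper's body presses on something with over 40 N, if the wrist force passes 120 N, or if a joint passes its speed limit or range.

### The arm

A 7-joint arm with a two-finger parallel gripper is mounted at the origin on the work surface. World frame = base frame: x ahead of the robot, y to its left, z up, the work surface at z = 0. Lengths are in m, angles in rad, forces in N, time in s.
With the tool pointing down it reaches from about 0.4 to 0.875 m from the base axis. Payload 6.5 kg.
Tool frame: the origin (TCP) lies between the finger pads; the fingertips stand 11 mm ahead of it and the grasp point (between the pads) lies 8 mm behind it (tip_extent is the z of the fingertips in the tool frame, in m); z points along the fingers, y is the line along which they close (so a half turn about z gives the same grasp; the last joint's range is limited). The gripper opens to 85 mm and grips with 20 to 120 N. Pads are 22 mm wide; open, the fingers measure 114 mm over their backs; the gripper's body (76 mm by 85 mm) begins 54 mm behind the grasp point. The pads swing forward as they close: fully open they stand 13 mm farther back than shut.
Start: joints at [-1.241, 0.536, -0.004, 1.538, 0.003, 1.067, -0.071], TCP at [0.251, 0.6, 0.242] pointing down, gripper open.
Joint ranges: [-2.7, 2.7], [-0.37, 2.16], [-1.27, 1.26], [0.24, 2.4], [-1.31, 4.45], [0.19, 1.91], [-2.76, 2.76]. Speed limits (rad/s): [2.39, 2.39, 3.14, 3.14, 3.14, 3.14, 3.14].

### API

Orientations are given as a unit quaternion [x, y, z, w].
In Python, from workcell import observe, grab_frame, camera_info, finish_job, tip_extent gives the robot as it stands.
- The arm moves only by the tool jog_arm, never from a script. Its argument "targets" is a list of rows, each a list of 3 entries, a list of its own where there are three numbers: the shift along the tool's x, y, z in cm, then the turn about the tool's z in rad, then the finger opening in cm, from 0 to 8.54. In form: [[[tx, ty, tz], roll, jaw], ...]. A call has 1 to 5 rows; each row is the pose to reach, as a shift and turn from the pose commanded when the call began, along the tool's axes at that moment; what a row does not reach only later rows make up. A row lasts 1/12 s, in which the tool goes at most 41.7 mm and 7.16 degrees, less where a joint would pass 70% of its speed; a pose out of reach is approached as far as the arm can. A call with a gripper value outside its range is refused whole. The fingers move at their own pace and stop on an object; "newtons" is the grip in N (left out, the last holds). Time passes only in rows, so rows that repeat a pose let the fingers close. It gives the time, the measured TCP pose, the force, the opening and the grip force at its end, in the units of the state.
- observe(): the state, without advancing time (a new reading comes with each control period).
- grab_frame(name): name is "scene" or "top"; returns the picture (480x640x3 uint8, blue, green, red); there is no depth.
- camera_info(name): a dict with "fx", "fy", "cx", "cy" (pixels), "eye" and "rotation" of the camera in the world. Camera axes: x right, y down, z forward; pixel columns grow to the right and rows downward; lengths in m; the calibration is good to about 2 mm. A picture is of the moment at which its call begins. camera_info takes no time and is no camera call.
- finish_job(): hands the job in; it is judged then, once.
The state is a dict: "time_s": time; "joint_pos": joint angles; "qd": joint speeds; "joint_efforts": joint torques, N m; "position": TCP position; "orientation": TCP orientation; "ft_force": force on the tool from outside, world axes, zero at the start; "moment": the same for the moment, N m; "grip_width": opening from 0.0 (shut) to 1.0 (fully open); "grip_force": force on a finger pad.
Only numpy, scipy, OpenCV 4.12 (cv2) and the standard library are available. Lean on these libraries where they do the work, as an engineer would, in place of code of your own. Each camera call takes 0.05 s, during which the arm holds its last target. There are 200 camera calls.

## Working session

There is one attempt and no reset: what is moved stays moved. The work goes in short steps, Python scripts to look and compute and a tool call to move; the robot and the scene stay as the last step left them, time stands still between calls to the robot, and variables do not carry over. Pictures are saved under pics/ and viewed, at most 10 in all, crops included, and the job is handed in when it is done.

Besides the shell and the picture viewer there is one more tool, called after "Emit:" as name([rows], argument=value, ...), one row to a line, values as JSON. jog_arm: Moves the arm, as the interface text tells. Its arguments: {"type":"object","properties":{"targets":{"type":"array","items":{"type":"array"}},"newtons":{"type":"number"}},"required":["targets"]}

```bash
mkdir -p pics; ls; python3 - <<'E'
from workcell import *
import cv2
for n in("scene","top"):
    cv2.imwrite(f"pics/{n}0.png",grab_frame(n)); print(n,camera_info(n))
print(observe(),tip_extent)
E
```

```text
pics
scene {'fx': 555.8114179242874, 'fy': 555.8114179242874, 'cx': 308.3762878292375, 'cy': 239.0051299373464, 'eye': array([1.28280189, 0.31900381, 1.22751208]), 'rotation': array([ 0.5241848 ,  0.79799863, -0.24532509, -0.16805974])}
top {'fx': 482.3349053545799, 'fy': 482.3349053545799, 'cx': 321.3167216529434, 'cy': 244.77800065992417, 'eye': array([0.38630755, 0.01660238, 1.31909042]), 'rotation': array([ 0.7085614 , -0.70062018,  0.05488119, -0.06371947])}
{'time_s': 0.1, 'joint_pos': array([-1.24118872,  0.5370854 , -0.00441919,  1.53875565,  0.00259207,
        1.06728964, -0.07115372]), 'qd': array([-1.18084176e-03, -1.18980449e-03, -1.04873965e-03, -1.76354806e-03,
        1.72162388e-03, -4.88902659e-05, -6.05487673e-04]), 'joint_efforts': array([ 3.82620390e-03, -5.84568357e+01,  1.05255123e+00, -2.59776700e+01,
        1.26981991e-02,  4.58165523e-03, -1.17497692e-05]), 'position': array([0.250422  , 0.59924013, 0.24151139]), 'orientation': array([ 1.96566666e-01,  9.80490163e-01, -7.60496012e-04, -9.31154597e-05]), 'ft_force': array([ 0.18364957,  0.29520893, -0.74798197]), 'moment': array([-0.05215029,  0.00869057,  0.0055141 ]), 'grip_force': 0.0, 'grip_width': 0.9970452206677466} 0.011
```

View pics/scene0.png

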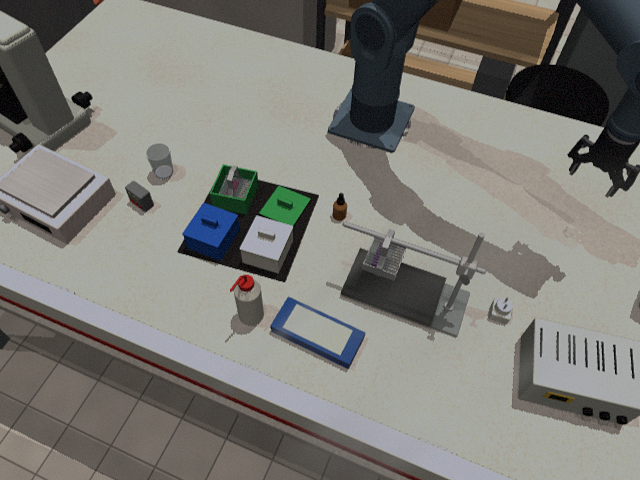

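View pics/top0.png

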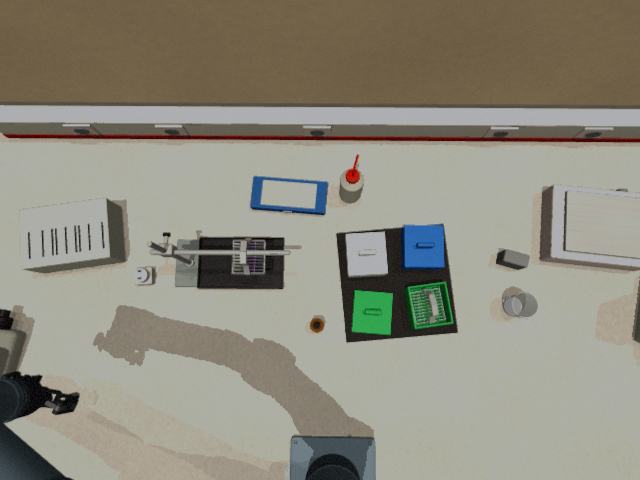

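The scene picture shows the stand at (345-485, 225-330), green dish at (235,190), cover at (285,205). In the top picture the rod runs from (165,250) to (300,248), the violet rack is at (249,257), the pink rack at (431,305) and the cover at (372,312). I'll zoom in next.

```bash
python3 - <<'E'
import cv2
t=cv2.imread("pics/top0.png"); s=cv2.imread("pics/scene0.png")
def crop(im,x,y,w,h,k,fn):
    c=cv2.resize(im[y:y+h,x:x+w],None,fx=k,fy=k,interpolation=cv2.INTER_CUBIC)
    for u in range(x-x%10+10,x+w,10):
        cv2.line(c,(int((u-x+.5)*k),0),(int((u-x+.5)*k),8 if u%50 else 16),(0,0,255),1)
    for v in range(y-y%10+10,y+h,10):
        cv2.line(c,(0,int((v-y+.5)*k)),(8 if v%50 else 16,int((v-y+.5)*k)),(0,0,255),1)
    return c
import numpy as np
a=crop(t,145,225,160,75,5,0); b=crop(t,335,220,130,45+75,0,0) if 0 else crop(s,330,215,160,120*1,5,0)[:600-0]
cv2.imwrite("pics/a.png",np.vstack([a, crop(t,340,275,160,45,5,0)]))
cv2.imwrite("pics/b.png",b)
cv2.imwrite("pics/c.png",crop(s,175,155,150,112,5.3,0))
E
```

```text
(no output)
```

View pics/a.png

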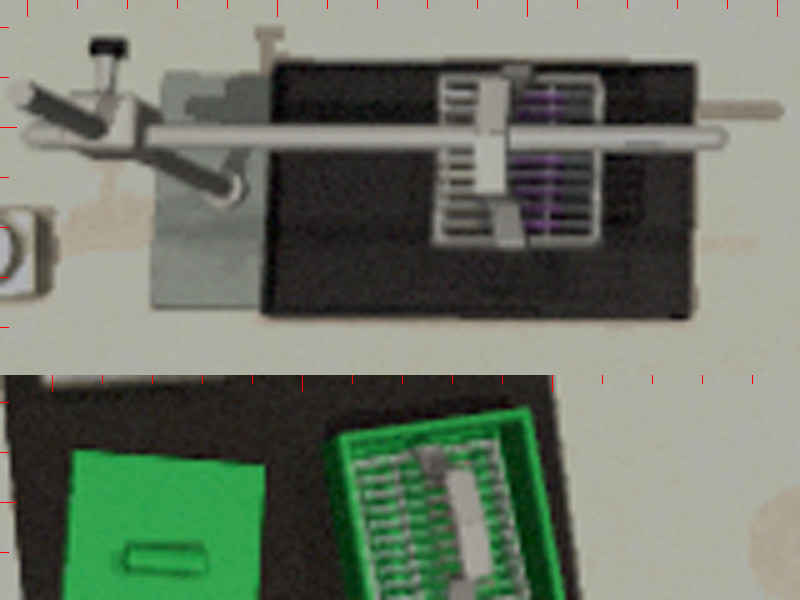

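View pics/b.png

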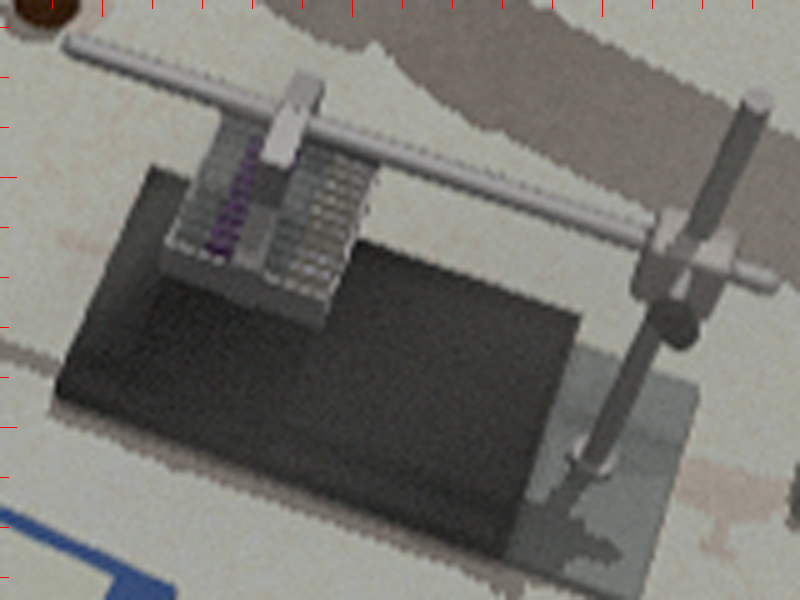

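View pics/c.png

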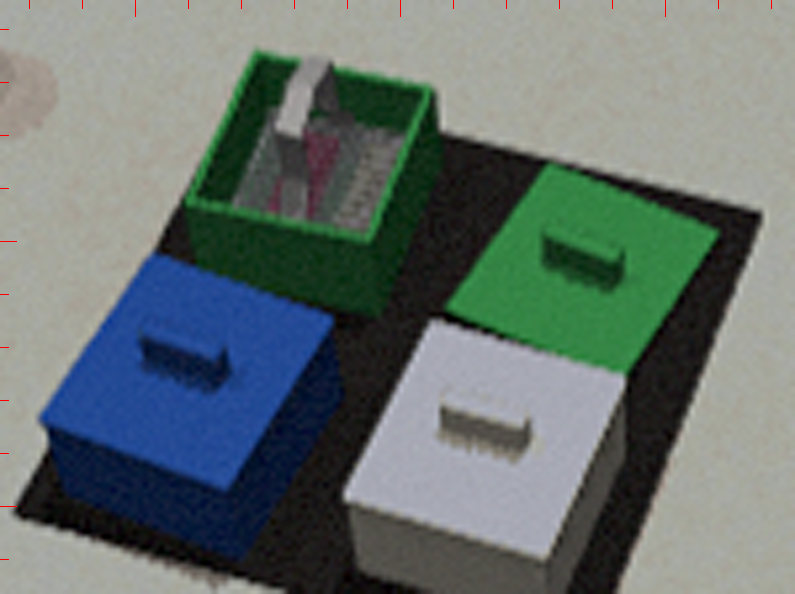

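Violet bail at top-view (242.7,251.7), scene (388.5,238.5); rod tip at (289.7,251.9) / (343.5,223.1). One more crop for the mat in the top view.

```bash
python3 - <<'E'
import cv2
t=cv2.imread("pics/top0.png")
c=cv2.resize(t[275:350,345:465],None,fx=6.5,fy=6.5,interpolation=cv2.INTER_CUBIC); cv2.imwrite("pics/d.png",c)
E
```

```text
(no output)
```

View pics/d.png

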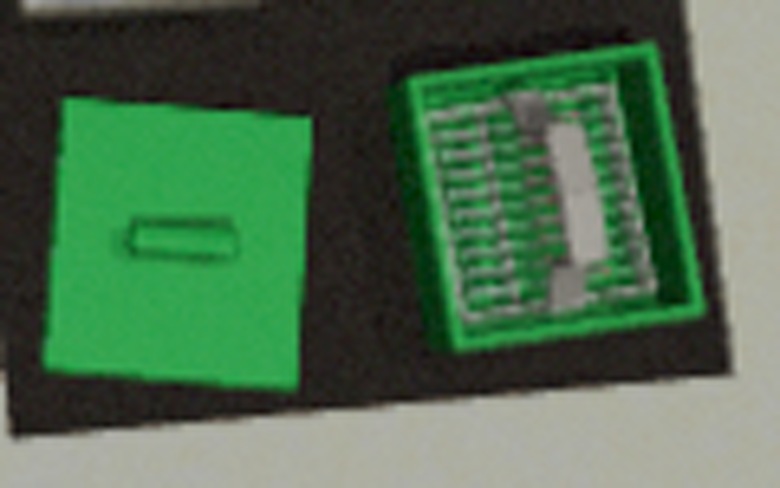

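The pink bail top is at about top-view (433,304), the cover plate at (373,312), and the dish mouth spans (408-454, 281-329). Now I'll triangulate.

```bash
cat > h.py <<'E'
import numpy as np
from scipy.spatial.transform import Rotation as R
from workcell import *
def cam(n):
    c=camera_info(n); return c,R.from_quat(c["rotation"]).as_matrix()
C={n:cam(n) for n in("scene","top")}
def ray(n,p):
    c,M=C[n]; d=M@np.array([(p[0]-c["cx"])/c["fx"],(p[1]-c["cy"])/c["fy"],1]); return np.array(c["eye"]),d/np.linalg.norm(d)
def tri(pt,ps):
    A=np.zeros((3,3));b=np.zeros(3);rs=[ray("top",pt),ray("scene",ps)]
    for o,d in rs:
        P=np.eye(3)-np.outer(d,d);A+=P;b+=P@o
    x=np.linalg.solve(A,b); return x,[np.linalg.norm(np.cross(x-o,d)) for o,d in rs][0]
def onz(n,p,z):
    o,d=ray(n,p); return o+d*(z-o[2])/d[2]
def proj(n,X):
    c,M=C[n]; q=M.T@(np.array(X)-c["eye"]); return np.array([c["fx"]*q[0]/q[2]+c["cx"],c["fy"]*q[1]/q[2]+c["cy"]])
cv=lambda x,y,k:(lambda p:((p[0]+.5)/k-.5+x,(p[1]+.5)/k-.5+y))
E
python3 - <<'E'
from h import *
np.set_printoptions(precision=4,suppress=True)
d=cv(345,275,6.5);a=cv(145,225,5);b=cv(330,215,5);c=cv(175,155,5.3)
G={"cover":(d,[(63,97),(313,117),(299,389),(43,370)],c,[(628,373),(446,307),(550,162),(720,233)],.013),
"dish":(d,[(408,78),(657,43),(706,315),(455,352)],c,[(372,240),(187,204),(257,51),(435,88)],.065),
"bailnew":(d,[(548,124),(583,122),(607,262),(570,266)],c,[(305,137),(277,130),(308,60),(333,65)],.109),
"bailold":(a,[(475,80),(508,78),(508,193),(475,193)],b,[(295,165),(263,158),(297,74),(324,84)],.213),
"tray":(a,[(274,63),(695,64),(691,318),(264,315)],b,[(500,550),(60,380),(153,168),(580,317)],.028),
"rod":(a,[(724,137),(148,136)],b,[(70,43),(648,236)],.205)}
for k,(f,T,g,S,z) in G.items():
    P=[tri(f(t),g(s)) for t,s in zip(T,S)]
    X=np.array([p[0] for p in P]); print(k,X.mean(0),"gaps mm",[round(p[1]*1e3,1) for p in P]);print(X)
    if len(X)==4:
        e=X[0]+X[1]-X[2]-X[3]; w=X[0]+X[3]-X[1]-X[2]
        print(" yaw x",np.degrees(np.arctan2(e[1],e[0])),"yaw y",np.degrees(np.arctan2(-w[0],w[1])),"sizes",np.linalg.norm(e)/2,np.linalg.norm(w)/2)
    for n,q,U in(("top",f,T),("scene",g,S)): print("  ",n,"on z",np.mean([onz(n,q(u),z) for u in U],0))
E
```

```text
cover [ 0.4265 -0.104   0.0106] gaps mm [np.float64(1.4), np.float64(0.4), np.float64(0.7), np.float64(0.5)]
[[ 0.4852 -0.0546  0.0175]
 [ 0.479  -0.1599  0.0097]
 [ 0.3675 -0.1527  0.0083]
 [ 0.3743 -0.0489  0.0068]]
 yaw x -3.3325373821728963 yaw y -3.556949488256892 sizes 0.11152384941505909 0.10475082634858855
   top on z [ 0.4267 -0.1042  0.013 ]
   scene on z [ 0.4282 -0.1026  0.013 ]
dish [ 0.4451 -0.2493  0.0606] gaps mm [np.float64(0.0), np.float64(1.2), np.float64(0.6), np.float64(0.3)]
[[ 0.4913 -0.1911  0.0635]
 [ 0.5063 -0.2903  0.0604]
 [ 0.399  -0.3071  0.0597]
 [ 0.3837 -0.2088  0.0589]]
 yaw x 9.09982403791128 yaw y 8.730812022185782 sizes 0.10880248980790651 0.09993491583029676
   top on z [ 0.4451 -0.2487  0.065 ]
   scene on z [ 0.4482 -0.2467  0.065 ]
bailnew [ 0.4445 -0.2497  0.096 ] gaps mm [np.float64(1.5), np.float64(0.8), np.float64(0.1), np.float64(0.5)]
[[ 0.4706 -0.2374  0.0994]
 [ 0.4718 -0.2518  0.0991]
 [ 0.4187 -0.2619  0.0925]
 [ 0.4171 -0.2478  0.0932]]
 yaw x 10.842579025897315 yaw y 5.626818753151583 sizes 0.05460940204249681 0.014292373849428644

[... 314 characters left out ...]
2.1883559224931277 sizes 0.053325330576706555 0.01453001258702005
   top on z [0.5554 0.2137 0.213 ]
   scene on z [0.5626 0.2165 0.213 ]
tray [0.5551 0.2529 0.0224] gaps mm [np.float64(1.3), np.float64(1.6), np.float64(1.3), np.float64(0.6)]
[[0.6243 0.368  0.0208]
 [0.6247 0.139  0.024 ]
 [0.4862 0.1377 0.0218]
 [0.4854 0.3671 0.0232]]
 yaw x 0.4756171761111326 yaw y 0.15307074767195955 sizes 0.13869853144933111 0.22916187046844355
   top on z [0.5546 0.2514 0.028 ]
   scene on z [0.5583 0.2537 0.028 ]
rod [0.5559 0.2417 0.205 ] gaps mm [np.float64(0.7), np.float64(0.2)]
[[0.5571 0.107  0.2039]
 [0.5546 0.3764 0.2061]]
   top on z [0.556  0.2414 0.205 ]
   scene on z [0.5557 0.2423 0.205 ]
```

Heights check out within 2-5 mm (rim .061 vs .065, bail roof end .096, rod axis .205). First move: towards the stand, turning tool y onto world x.

Emit:
jog_arm([
  [[-25.4,-27.3,-5.8],1.175,7],
  [[-25.4,-27.3,-5.8],1.175,7],
  [[-25.4,-27.3,-5.8],1.175,7],
  [[-25.4,-27.3,-5.8],1.175,7],
  [[-25.4,-27.3,-5.8],1.175,7],
])

```text
time_s: 0.52
position: [0.3221, 0.4044, 0.2742]
orientation: [0.491, 0.871, -0.0, -0.0]
ft_force: [1.9, 0.4, 0.2]
grip_width: 0.82
grip_force: 0.0
```

```bash
cat >> h.py <<'E'
def go(*W):
    """W: (x,y,z,angle of tool y in deg) from measured pose -> rows"""
    s=observe(); p=s["position"]; M=R.from_quat(s["orientation"]).as_matrix()
    a0=np.degrees(np.arctan2(M[1,1],M[0,1])); print("at",p.round(4),"ang",round(a0,2),"tilt",M[:,2].round(3),"F",s["ft_force"].round(1),"grip",round(s["grip_width"]*8.5,2),"t",round(s["time_s"],2))
    for w in W:
        print((M.T@(np.array(w[:3])-p)*100).round(2).tolist(),round(np.radians(a0-w[3]),3))
E
python3 -c "
from h import *
go((.40,.25,.30,0.5),(.5565,.2154,.30,.5))
print(observe()['joint_pos'].round(2))"
```

```text
at [0.3221 0.4044 0.2742] ang 31.16 tilt [-0.001 -0.001 -1.   ] F [1.9 0.4 0.2] grip 6.97 t 0.52
[-17.25, -1.32, -2.58] 0.535
[-28.31, 10.28, -2.58] 0.535
[-1.12  0.27  0.17  1.86 -0.05  1.01 -0.39]
```

Emit:
jog_arm([
  [[-17.2,-1.3,-2.6],0.535,7],
  [[-17.2,-1.3,-2.6],0.535,7],
  [[-17.2,-1.3,-2.6],0.535,7],
  [[-17.2,-1.3,-2.6],0.535,7],
  [[-17.2,-1.3,-2.6],0.535,7],
])

```text
time_s: 0.93
position: [0.404, 0.2464, 0.3013]
orientation: [0.707, 0.707, 0.0, 0.001]
ft_force: [-0.7, 0.1, 0.2]
grip_width: 0.818
grip_force: 0.0
```

```bash
python3 -c "
from h import *
go((.5565,.2154,.30,0.5),(.5565,.2154,.183,.5))
print(observe()['joint_pos'].round(2))"
```

```text
at [0.404  0.2464 0.3013] ang -0.02 tilt [ 0.002 -0.001 -1.   ] F [-0.7  0.1  0.2] grip 6.95 t 0.93
[-3.09, 15.25, 0.17] -0.009
[-3.08, 15.22, 11.87] -0.009
[-0.96  0.16  0.36  1.94 -0.06  1.05 -0.58]
```

Emit:
jog_arm([
  [[-3.1,15.2,0.2],-0.009,7],
  [[-3.1,15.2,0.2],-0.009,7],
  [[-3.1,15.2,0.2],-0.009,7],
  [[-3.1,15.2,0.2],-0.009,7],
  [[-3.1,15.2,0.2],-0.009,7],
])

```text
time_s: 1.35
position: [0.5582, 0.2214, 0.2975]
orientation: [0.7, 0.714, -0.0, 0.002]
ft_force: [-0.2, -0.5, 0.0]
grip_width: 0.821
grip_force: 0.0
```

Emit:
jog_arm([
  [[0,0,2],0,7],
  [[0,0,4],0,7],
  [[0,0,6],0,7],
  [[0,0,7],0,7],
  [[0,0,7],0,7],
])

```text
time_s: 1.77
position: [0.5512, 0.2242, 0.2257]
orientation: [0.698, 0.716, -0.002, -0.001]
ft_force: [-0.5, -0.2, 0.9]
grip_width: 0.817
grip_force: 0.0
```

```bash
python3 - <<'E'
from h import *
import cv2
go((.5565,.2154,.183,.5))
t=grab_frame("top");s=grab_frame("scene")
a=cv2.resize(t[195:295,160:310],None,fx=4,fy=4,interpolation=cv2.INTER_CUBIC)
b=cv2.resize(s[170:290,330:480],None,fx=4,fy=4,interpolation=cv2.INTER_CUBIC)[:,:]
im=np.zeros((480,600*1,3),np.uint8); 
cv2.imwrite("pics/e.png",cv2.resize(np.hstack([np.vstack([a,np.zeros((80,600,3),np.uint8)]),b]),None,fx=.66,fy=.66,interpolation=cv2.INTER_AREA))
E
```

```text
at [0.5512 0.2242 0.2257] ang 1.41 tilt [-0.005 -0.002 -1.   ] F [-0.5 -0.2  0.9] grip 6.94 t 1.77
[-0.88, 0.53, 4.27] 0.016
```

View pics/e.png

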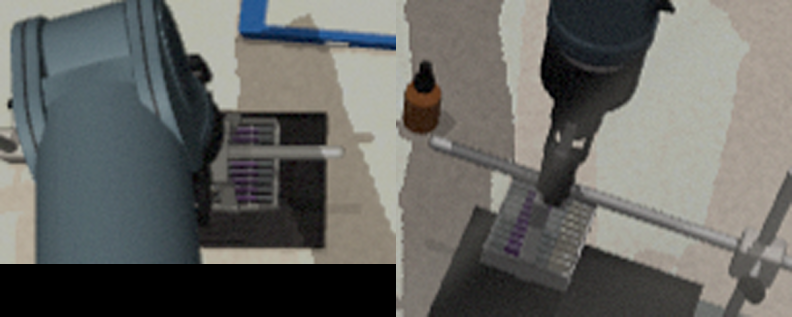

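The scene half shows the gripper at (560,190) right over the violet bail. The top view is hidden by the forearm. I'll correct the sideways offset before going down.

Emit:
jog_arm([
  [[-0.9,0.5,0],0.016,7],
  [[-0.9,0.5,0],0.016,7],
  [[-0.9,0.5,0],0.016,7],
])

```text
time_s: 2.12
position: [0.5595, 0.2146, 0.2295]
orientation: [0.705, 0.709, 0.001, 0.001]
ft_force: [0.5, 0.4, -0.3]
grip_width: 0.819
grip_force: 0.0
```

```bash
python3 -c "
from h import *
go((.5565,.2154,.183,.5))"
```

```text
at [0.5595 0.2146 0.2295] ang 0.35 tilt [ 0.002  0.    -1.   ] F [ 0.5  0.4 -0.3] grip 6.96 t 2.12
[0.08, -0.31, 4.65] -0.003
```

Emit:
jog_arm([
  [[0,-0.3,1.2],0,7],
  [[0,-0.3,2.4],0,7],
  [[0,-0.3,3.6],0,7],
  [[0,-0.3,4.6],0,7],
  [[0,-0.3,4.6],0,7],
])

```text
time_s: 2.53
position: [0.5538, 0.2151, 0.1797]
orientation: [0.704, 0.71, -0.002, -0.001]
ft_force: [-0.6, 0.7, -0.3]
grip_width: 0.821
grip_force: 0.0
```

Emit:
jog_arm([
  [[0,0,0],0,7],
  [[0,0,0],0,7],
  [[0,0,0],0,7],
])

```text
time_s: 2.78
position: [0.5559, 0.2157, 0.1829]
orientation: [0.704, 0.71, 0.001, 0.0]
ft_force: [0.4, 0.2, 0.4]
grip_width: 0.818
grip_force: 0.0
```

```bash
python3 -c "
from h import *
go((.5565,.2154,.183,.5))"
```

```text
at [0.5559 0.2157 0.1829] ang 0.46 tilt [ 0.001  0.    -1.   ] F [0.4 0.2 0.4] grip 6.95 t 2.78
[-0.03, 0.06, -0.01] -0.001
```

Settled on the mark. Now grip lightly.

Emit:
jog_arm([
  [[0,0,0],0,5.0],
  [[0,0,0],0,5.0],
  [[0,0,0],0,5.0],
  [[0,0,0],0,5.0],
  [[0,0,0],0,5.0],
], newtons=20)

```text
time_s: 3.2
position: [0.5565, 0.2158, 0.1832]
orientation: [0.704, 0.71, 0.001, 0.001]
ft_force: [2.9, 0.0, 4.8]
grip_width: 0.624
grip_force: 22.6
```

Emit:
jog_arm([
  [[0,0,0],0,5.0],
  [[0,0,0],0,5.0],
])

```text
time_s: 3.37
position: [0.5565, 0.2159, 0.1832]
orientation: [0.704, 0.71, 0.001, 0.001]
ft_force: [3.0, 1.0, 6.3]
grip_width: 0.621
grip_force: 22.7
```

Bail held at 53 mm, as expected. Slide it 9.7 cm towards the upright.

Emit:
jog_arm([
  [[0.8,0,0],0,5.0],
  [[1.8,0,0],0,5.0],
  [[2.8,0,0],0,5.0],
  [[3.8,0,0],0,5.0],
  [[4.8,0,0],0,5.0],
])

```text
time_s: 3.78
position: [0.5564, 0.261, 0.1831]
orientation: [0.705, 0.709, -0.0, 0.002]
ft_force: [3.4, -6.5, 7.7]
grip_width: 0.619
grip_force: 22.6
```

Emit:
jog_arm([
  [[1,0,0],0,5.0],
  [[2,0,0],0,5.0],
  [[3,0,0],0,5.0],
  [[4,0,0],0,5.0],
  [[4.7,0,0],0,5.0],
])

```text
time_s: 4.2
position: [0.5561, 0.3085, 0.1831]
orientation: [0.705, 0.709, -0.0, 0.002]
ft_force: [3.3, -6.7, 7.7]
grip_width: 0.623
grip_force: 22.6
```

Emit:
jog_arm([
  [[0,0,0],0,5.0],
  [[0,0,0],0,5.0],
  [[0,0,0],0,5.0],
  [[0,0,0],0,5.0],
])

```text
time_s: 4.53
position: [0.556, 0.3102, 0.1832]
orientation: [0.704, 0.71, 0.001, 0.001]
ft_force: [4.6, 0.3, 6.4]
grip_width: 0.625
grip_force: 22.8
```

```bash
python3 -c "
from h import *
go((.5556,.313,.183,.5))"
```

```text
at [0.556  0.3102 0.1832] ang 0.42 tilt [ 0.003  0.    -1.   ] F [4.6 0.3 6.4] grip 5.31 t 4.53
[0.28, -0.04, 0.02] -0.001
```

Emit:
jog_arm([
  [[0,0,0],0,5.8],
  [[0,0,0],0,6.6],
  [[0,0,0],0,7],
  [[0,0,0],0,7],
  [[0,0,0],0,7],
])

```text
time_s: 4.95
position: [0.554, 0.3105, 0.1818]
orientation: [0.704, 0.71, -0.001, -0.0]
ft_force: [0.2, 0.5, 0.5]
grip_width: 0.818
grip_force: 0.0
```

Emit:
jog_arm([
  [[0,0,-1],0,7],
  [[0,0,-2.5],0,7],
  [[0,0,-5],0,7],
  [[0,0,-8],0,7],
  [[0,0,-11],0,7],
])

```text
time_s: 5.37
position: [0.5543, 0.3103, 0.2939]
orientation: [0.704, 0.71, -0.0, -0.0]
ft_force: [0.3, 0.1, 0.3]
grip_width: 0.822
grip_force: 0.0
```

```bash
python3 -c "
from h import *
go((.46,.05,.27,5),(.445,-.249,.20,9.5))
print(observe()['joint_pos'].round(2))"
```

```text
at [0.5543 0.3103 0.2939] ang 0.45 tilt [-0.001 -0.001 -1.   ] F [0.3 0.1 0.3] grip 6.98 t 5.37
[-25.95, -9.63, 2.41] -0.079
[-55.83, -11.36, 9.43] -0.158
[-0.85  0.48  0.39  1.54 -0.2   1.16 -0.41]
```

Emit:
jog_arm([
  [[-2.5,-0.5,0],0,7],
  [[-6,-1.2,0],0,7],
  [[-10,-2,0],0,7],
  [[-14,-2.8,0],0,7],
  [[-18,-3.6,0],0,7],
])

```text
time_s: 5.78
position: [0.5195, 0.1286, 0.2931]
orientation: [0.704, 0.71, 0.0, 0.0]
ft_force: [0.2, -0.5, 0.6]
grip_width: 0.819
grip_force: 0.0
```

Emit:
jog_arm([
  [[-4,-0.8,0],0,7],
  [[-8,-1.6,0],0,7],
  [[-12,-2.4,0],0,7],
  [[-16,-3.2,0],0,7],
  [[-20,-4,0],0,7],
])

```text
time_s: 6.2
position: [0.481, -0.0718, 0.2932]
orientation: [0.704, 0.71, 0.001, 0.0]
ft_force: [1.7, -1.0, -0.7]
grip_width: 0.819
grip_force: 0.0
```

Emit:
jog_arm([
  [[-4,-0.8,1],-0.05,7],
  [[-8,-1.6,3],-0.1,7],
  [[-12,-2.5,5],-0.158,7],
  [[-15,-3.2,7],-0.158,7],
  [[-17.8,-3.8,9],-0.158,7],
])

```text
time_s: 6.62
position: [0.4445, -0.2508, 0.2025]
orientation: [0.646, 0.763, 0.0, 0.001]
ft_force: [1.1, 0.6, 0.7]
grip_width: 0.821
grip_force: 0.0
```

Emit:
jog_arm([
  [[0,0,0],0,7],
  [[0,0,0],0,7],
  [[0,0,0],0,7],
])

```text
time_s: 6.87
position: [0.4455, -0.2479, 0.2029]
orientation: [0.646, 0.763, 0.0, 0.0]
ft_force: [-0.2, 0.0, -0.1]
grip_width: 0.825
grip_force: 0.0
```

```bash
python3 - <<'E'
from h import *
import cv2
go((.445,-.249,.14,9.5),(.445,-.249,.077,9.5))
print(observe()['joint_pos'].round(2))
s=grab_frame("scene");cv2.imwrite("pics/s1.png",s)
t=grab_frame("top");cv2.imwrite("pics/t1.png",t)
a=cv2.resize(s[140:265,180:330],None,fx=4,fy=4,interpolation=cv2.INTER_CUBIC)
b=cv2.resize(s[200:325,335:485],None,fx=4,fy=4,interpolation=cv2.INTER_CUBIC)
cv2.imwrite("pics/f.png",cv2.resize(np.hstack([a,b]),None,fx=.66,fy=.66,interpolation=cv2.INTER_AREA))
E
```

```text
at [ 0.4455 -0.2479  0.2029] ang 9.51 tilt [ 0.001  0.    -1.   ] F [-0.2  0.  -0.1] grip 7.01 t 6.87
[-0.1, -0.07, 6.29] 0.0
[-0.1, -0.08, 12.59] 0.0
[-0.04  0.39  0.57  1.97 -0.28  0.86  0.85]
```

View pics/f.png

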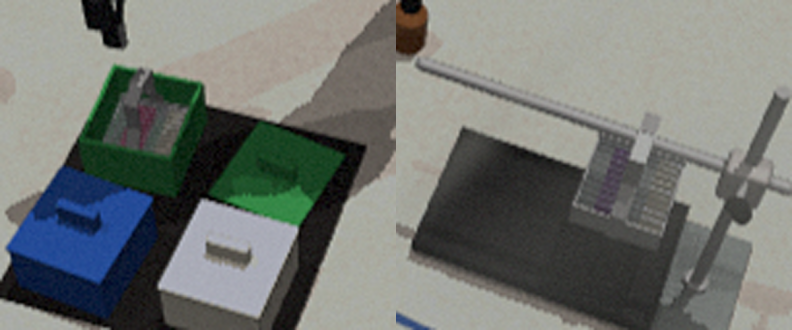

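The violet rack hangs straight near the bosshead (crop right, bail at (648,140)), and the gripper is over the pink bail. Descending.

Emit:
jog_arm([
  [[-0.1,-0.1,2.5],0,6.8],
  [[-0.1,-0.1,5],0,6.8],
  [[-0.1,-0.1,7.5],0,6.8],
  [[-0.1,-0.1,9],0,6.8],
  [[-0.1,-0.1,10],0,6.8],
])

```text
time_s: 7.38
position: [0.4447, -0.2477, 0.1014]
orientation: [0.645, 0.764, 0.0, -0.001]
ft_force: [0.5, -0.2, -0.2]
grip_width: 0.796
grip_force: 0.0
```

Emit:
jog_arm([
  [[0,0,0.8],0,6.8],
  [[0,0,1.6],0,6.8],
  [[0,0,2.4],0,6.8],
  [[0,0,2.4],0,6.8],
  [[0,0,2.4],0,6.8],
])

```text
time_s: 7.8
position: [0.4444, -0.2495, 0.0785]
orientation: [0.646, 0.763, 0.0, 0.0]
ft_force: [1.2, 0.1, -1.1]
grip_width: 0.801
grip_force: 0.0
```

```bash
python3 -c "
from h import *
go((.445,-.249,.079,9.5))"
```

```text
at [ 0.4444 -0.2495  0.0785] ang 9.51 tilt [ 0.  0. -1.] F [ 1.2  0.1 -1.1] grip 6.81 t 7.8
[0.04, 0.07, -0.05] 0.0
```

Emit:
jog_arm([
  [[0,0,0],0,5],
  [[0,0,0],0,5],
  [[0,0,0],0,5],
  [[0,0,0],0,5],
  [[0,0,0],0,5],
], newtons=40)

```text
time_s: 8.22
position: [0.4451, -0.2498, 0.0791]
orientation: [0.646, 0.763, 0.0, 0.001]
ft_force: [1.1, 0.3, 6.9]
grip_width: 0.61
grip_force: 41.8
```

Emit:
jog_arm([
  [[0,0,0],0,5],
  [[0,0,0],0,5],
  [[0,0,-0.5],0,5],
  [[0,0,-1.2],0,5],
  [[0,0,-2],0,5],
])

```text
time_s: 8.63
position: [0.4437, -0.2492, 0.0986]
orientation: [0.646, 0.763, -0.0, -0.001]
ft_force: [0.8, -0.3, -2.6]
grip_width: 0.611
grip_force: 42.4
```

Emit:
jog_arm([
  [[0,0,-2],0,5],
  [[0,0,-4],0,5],
  [[0,0,-6.5],0,5],
  [[0,0,-9],0,5],
  [[0,0,-10.8],0,5],
])

```text
time_s: 9.05
position: [0.4443, -0.2499, 0.2088]
orientation: [0.646, 0.763, 0.0, 0.001]
ft_force: [0.9, 0.1, -2.5]
grip_width: 0.615
grip_force: 42.8
```

Emit:
jog_arm([
  [[0,0,0],0,5],
  [[0,0,0],0,5],
  [[0,0,0],0,5],
])

```text
time_s: 9.3
position: [0.4436, -0.2489, 0.2057]
orientation: [0.646, 0.763, -0.0, -0.001]
ft_force: [-1.2, 0.9, -2.5]
grip_width: 0.613
grip_force: 42.8
```

```bash
python3 - <<'E'
from h import *
import cv2
go((.48,-.1,.207,5),(.5572,.03,.199,.5))
print(observe()['joint_pos'].round(2))
s=grab_frame("scene");cv2.imwrite("pics/s2.png",s)
t=grab_frame("top");cv2.imwrite("pics/t2.png",t)
a=cv2.resize(s[80:205,160:310],None,fx=4,fy=4,interpolation=cv2.INTER_CUBIC)
b=cv2.resize(t[235:360,360:510],None,fx=4,fy=4,interpolation=cv2.INTER_CUBIC)
cv2.imwrite("pics/g.png",cv2.resize(np.hstack([a,b]),None,fx=.66,fy=.66,interpolation=cv2.INTER_AREA))
E
```

```text
at [ 0.4436 -0.2489  0.2057] ang 9.52 tilt [-0.001  0.001 -1.   ] F [-1.2  0.9 -2.5] grip 5.21 t 9.3
[14.08, 6.05, -0.13] 0.079
[25.63, 15.82, 0.68] 0.157
[-0.04  0.39  0.58  1.97 -0.28  0.87  0.85]
```

View pics/g.png

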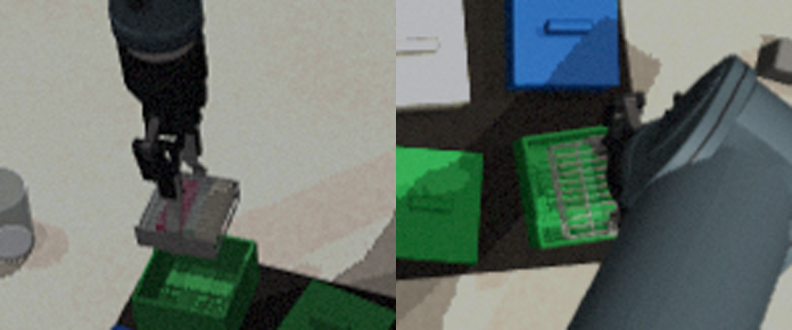

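The rack is held upright and clear of the dish (crop left (185,215)). Carry it to just before the rod tip.

Emit:
jog_arm([
  [[2,1.2,0],0.02,5],
  [[5,3.1,0],0.04,5],
  [[8.5,5.2,0],0.08,5],
  [[12,7.4,0],0.12,5],
  [[15.5,9.6,0],0.157,5],
])

```text
time_s: 9.82
position: [0.513, -0.0791, 0.2054]
orientation: [0.705, 0.709, -0.001, -0.001]
ft_force: [1.1, 0.2, -2.2]
grip_width: 0.613
grip_force: 42.8
```

```bash
python3 -c "
from h import *
go((.5572,.035,.199,.5))"
```

```text
at [ 0.513  -0.0791  0.2054] ang 0.34 tilt [-0.002 -0.    -1.   ] F [ 1.1  0.2 -2.2] grip 5.21 t 9.82
[11.38, 4.49, 0.63] -0.003
```

Emit:
jog_arm([
  [[3.5,1.4,0.2],0,5],
  [[6.5,2.6,0.4],0,5],
  [[9,3.6,0.6],0,5],
  [[10.8,4.3,0.6],0,5],
  [[11.3,4.5,0.6],-0.003,5],
])

```text
time_s: 10.23
position: [0.5575, 0.0372, 0.1987]
orientation: [0.701, 0.713, -0.0, -0.001]
ft_force: [0.0, 1.3, -2.7]
grip_width: 0.616
grip_force: 42.8
```

Emit:
jog_arm([
  [[0,0,0],0,5],
  [[0,0,0],0,5],
  [[0,0,0],0,5],
  [[0,0,0],0,5],
])

```text
time_s: 10.57
position: [0.5568, 0.0307, 0.2003]
orientation: [0.704, 0.71, -0.0, 0.0]
ft_force: [0.1, -0.1, -1.8]
grip_width: 0.611
grip_force: 42.8
```

```bash
python3 - <<'E'
from h import *
import cv2
go((.5572,.035,.199,.5),(.556,.2,.199,.5))
s=grab_frame("scene");cv2.imwrite("pics/s3.png",s)
t=grab_frame("top");cv2.imwrite("pics/t3.png",t)
a=cv2.resize(s[150:275,290:440],None,fx=4,fy=4,interpolation=cv2.INTER_CUBIC)
b=cv2.resize(t[195:320,250:400],None,fx=4,fy=4,interpolation=cv2.INTER_CUBIC)
cv2.imwrite("pics/i.png",cv2.resize(np.hstack([a,b]),None,fx=.66,fy=.66,interpolation=cv2.INTER_AREA))
E
```

```text
at [0.5568 0.0307 0.2003] ang 0.53 tilt [-0.    -0.001 -1.   ] F [ 0.1 -0.1 -1.8] grip 5.19 t 10.57
[0.43, 0.04, 0.13] 0.0
[16.93, 0.07, 0.12] 0.0
```

View pics/i.png

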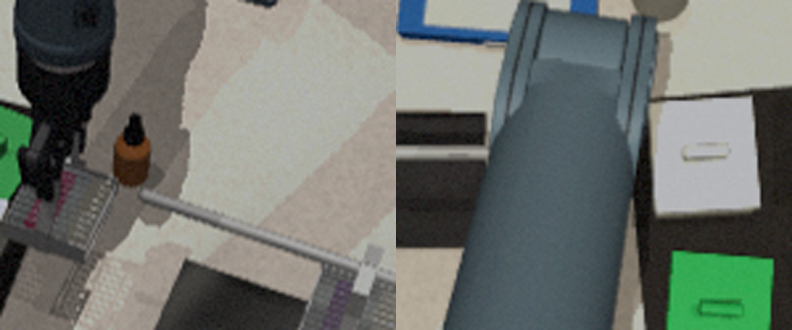

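The rack is upright just short of the rod tip (crop left: tip at (145,193), rod pointing at the bail window). Threading it on slowly while watching force.

Emit:
jog_arm([
  [[1,0,0.1],0,5],
  [[2.5,0,0.1],0,5],
  [[4,0,0.1],0,5],
  [[5.5,0,0.1],0,5],
  [[7,0,0.1],0,5],
])

```text
time_s: 11.08
position: [0.5563, 0.104, 0.1993]
orientation: [0.703, 0.711, 0.0, -0.0]
ft_force: [0.8, -0.1, -3.0]
grip_width: 0.609
grip_force: 42.8
```

Emit:
jog_arm([
  [[1,0,0],0,5],
  [[2,0,0],0,5],
  [[3,0,0],0,5],
  [[4,0,0],0,5],
  [[4,0,0],0,5],
])

```text
time_s: 11.5
position: [0.5558, 0.1454, 0.1992]
orientation: [0.702, 0.712, 0.0, -0.0]
ft_force: [0.3, 0.5, -1.3]
grip_width: 0.612
grip_force: 42.8
```

```bash
python3 - <<'E'
from h import *
go((.5562,.2,.199,.5))
E
```

```text
at [0.5558 0.1454 0.1992] ang 0.84 tilt [-0.     0.001 -1.   ] F [ 0.3  0.5 -1.3] grip 5.21 t 11.5
[5.45, 0.12, 0.03] 0.006
```

Emit:
jog_arm([
  [[1,0,0],0.006,5],
  [[2.5,0,0],0.006,5],
  [[4,0.1,0],0.006,5],
  [[5,0.1,0],0.006,5],
  [[5.4,0.1,0],0.006,5],
])

```text
time_s: 11.92
position: [0.556, 0.2, 0.1991]
orientation: [0.704, 0.71, 0.0, -0.0]
ft_force: [-0.2, 0.2, -2.7]
grip_width: 0.615
grip_force: 42.8
```

Emit:
jog_arm([
  [[0,0,0],0,5],
  [[0,0,0],0,5],
  [[0,0,0],0,5],
  [[0,0,0],0,5],
])

```text
time_s: 12.25
position: [0.5565, 0.1956, 0.1994]
orientation: [0.706, 0.709, -0.0, 0.0]
ft_force: [0.2, -0.5, -1.9]
grip_width: 0.614
grip_force: 42.8
```

```bash
python3 - <<'E'
from h import *
go((.5562,.2,.185,.5))
print("violet bail exp",proj("scene",(.5555,.3102,.214)),"seen ~",(430.4,253))
E
```

```text
at [0.5565 0.1956 0.1994] ang 0.26 tilt [ 0. -0. -1.] F [ 0.2 -0.5 -1.9] grip 5.22 t 12.25
[0.44, -0.03, 1.44] -0.004
violet bail exp [430.30806266 249.95683742] seen ~ (430.4, 253)
```

Emit:
jog_arm([
  [[0.4,0,0.4],0,5],
  [[0.4,0,0.8],0,5],
  [[0.4,0,1.1],0,5],
  [[0.4,0,1.1],0,5],
  [[0.4,0,1.1],0,5],
])

```text
time_s: 12.67
position: [0.5561, 0.2004, 0.1879]
orientation: [0.705, 0.709, -0.0, -0.0]
ft_force: [-0.8, -0.0, -2.1]
grip_width: 0.611
grip_force: 42.8
```

Emit:
jog_arm([
  [[0,0,0.1],0,5],
  [[0,0,0.2],0,5],
  [[0,0,0.2],0,5],
])

```text
time_s: 12.92
position: [0.5563, 0.2006, 0.1862]
orientation: [0.705, 0.709, -0.0, -0.0]
ft_force: [0.2, -0.4, -3.2]
grip_width: 0.617
grip_force: 42.8
```

Emit:
jog_arm([
  [[0,0,0.1],0,5],
  [[0,0,0.1],0,5],
  [[0,0,0.1],0,5],
])

```text
time_s: 13.17
position: [0.5565, 0.2007, 0.1855]
orientation: [0.705, 0.709, 0.0, 0.0]
ft_force: [0.3, 0.4, -2.0]
grip_width: 0.611
grip_force: 43.0
```

Emit:
jog_arm([
  [[0,0,0.1],0,5],
  [[0,0,0.1],0,5],
  [[0,0,0.1],0,5],
])

```text
time_s: 13.42
position: [0.5566, 0.2007, 0.1852]
orientation: [0.705, 0.709, 0.0, -0.0]
ft_force: [-1.3, 0.3, 6.0]
grip_width: 0.613
grip_force: 43.6
```

Emit:
jog_arm([
  [[0,0,0.1],0,5],
  [[0,0,0.1],0,5],
  [[0,0,0.1],0,5],
])

```text
time_s: 13.67
position: [0.5568, 0.2008, 0.1851]
orientation: [0.705, 0.709, 0.001, -0.0]
ft_force: [-5.5, -1.5, 12.0]
grip_width: 0.613
grip_force: 44.3
```

Contact at 0.185, exactly as predicted. Ease off, release and retreat upward.

Emit:
jog_arm([
  [[0,0,-0.1],0,5.1],
  [[0,0,-0.1],0,5.4],
  [[0,0,-0.1],0,5.8],
  [[0,0,-0.1],0,6.3],
  [[0,0,-0.1],0,6.8],
], newtons=20)

```text
time_s: 14.08
position: [0.5563, 0.2006, 0.1841]
orientation: [0.705, 0.709, -0.0, 0.0]
ft_force: [-0.3, 0.3, -0.0]
grip_width: 0.795
grip_force: 0.0
```

Emit:
jog_arm([
  [[0,0,0],0,6.8],
  [[0,0,0],0,6.8],
  [[0,0,-1],0,6.8],
  [[0,0,-2],0,6.8],
  [[0,0,-4],0,6.8],
])

```text
time_s: 14.5
position: [0.5554, 0.2004, 0.2241]
orientation: [0.705, 0.709, -0.001, -0.0]
ft_force: [-0.5, -0.5, 0.3]
grip_width: 0.796
grip_force: 0.0
```

Emit:
jog_arm([
  [[0,0,-3],0,6.8],
  [[0,0,-6],0,6.8],
  [[0,0,-8],0,6.8],
  [[-2,-1,-8],0,6.8],
  [[-5,-2,-8],0,6.8],
])

```text
time_s: 14.92
position: [0.5375, 0.1533, 0.3068]
orientation: [0.703, 0.711, 0.002, 0.0]
ft_force: [0.1, -0.7, -0.5]
grip_width: 0.796
grip_force: 0.0
```

```bash
python3 - <<'E'
from h import *
go((.4267,-.1042,.15,-3.45))
E
```

```text
at [0.5375 0.1533 0.3068] ang 0.64 tilt [ 0.004  0.003 -1.   ] F [ 0.1 -0.7 -0.5] grip 6.76 t 14.92
[-25.67, -11.43, 15.56] 0.071
```

Emit:
jog_arm([
  [[-4,-1.8,0],0.02,4],
  [[-8,-3.6,0],0.04,4],
  [[-12,-5.4,0],0.071,4],
  [[-16,-7.2,0.5],0.071,4],
  [[-20,-9,3],0.071,4],
])

```text
time_s: 15.33
position: [0.4549, -0.0384, 0.2848]
orientation: [0.73, 0.683, 0.003, 0.002]
ft_force: [1.1, -1.0, 0.1]
grip_width: 0.471
grip_force: 0.0
```

Emit:
jog_arm([
  [[-3.2,-1,3],0,4],
  [[-5.2,-1.8,6],0,4],
  [[-5.2,-1.8,9],0,4],
  [[-5.2,-1.8,12],0,4],
  [[-5.2,-1.8,12.5],0,4],
])

```text
time_s: 15.75
position: [0.4305, -0.0867, 0.1544]
orientation: [0.73, 0.683, -0.002, -0.002]
ft_force: [-0.6, 0.8, -0.9]
grip_width: 0.463
grip_force: 0.0
```

Emit:
jog_arm([
  [[0,0,0],0,4],
  [[0,0,0],0,4],
  [[0,0,0],0,4],
])

```text
time_s: 16.0
position: [0.4343, -0.0866, 0.1587]
orientation: [0.73, 0.684, 0.001, 0.001]
ft_force: [-0.1, -0.8, -0.1]
grip_width: 0.467
grip_force: 0.0
```

```bash
python3 - <<'E'
from h import *
import cv2
go((.4267,-.1042,.08,-3.45),(.4267,-.1042,.028,-3.45))
print(observe()['joint_pos'].round(2))
s=grab_frame("scene");t=grab_frame("top");cv2.imwrite("pics/s4.png",s);cv2.imwrite("pics/t4.png",t)
# cover, dish outlines in scene now vs. first image: green masks
s0=cv2.imread("pics/scene0.png");t0=cv2.imread("pics/top0.png");
for n,a,b,(x,y,w,h) in(("sc",s0,s,(205,160,110,70)),("top",t0,t,(345,275,115,70))):
    d=cv2.absdiff(a,b)[y:y+h,x:x+w].max(2)>40; print(n,"changed px",d.sum(),d.size)
# red/pink: current bail tops in top view, bright steel columns near row 252
a=cv2.cvtColor(t,cv2.COLOR_BGR2GRAY)[236:246,170:300].max(0) ; print((a>150).nonzero()[0]+170)
for y in(.3102,.2006): print(proj("top",(.5558,y,.214)),proj("scene",(.5558,y,.214)))
E
```

```text
at [ 0.4343 -0.0866  0.1587] ang -3.69 tilt [ 0.003  0.    -1.   ] F [-0.1 -0.8 -0.1] grip 3.97 t 16.0
[-1.81, -0.67, 7.87] -0.004
[-1.82, -0.69, 13.07] -0.004
[-0.44  0.37  0.64  2.17 -0.34  0.7   0.37]
sc changed px 1882 7700
top changed px 4321 8050
[170 171 172 173 174 175 176 177 178 179 180 181 182 183 184 185 186 187
 188 189 190 191 192 193 194 195 196 197 201 202 203 204 208 209 210 211
 212 213 214 215 216 217 218 219 220 221 222 230 231 232 247 248 249 250
 270 271 272 273 274 275 276 277 278 279 280 281 282 283 284 285 286 287
 288 289 290 291 292 293 294 295 296 297 298 299]
[201.45027732 251.09716665] [430.26991191 250.06148396]
[248.47631126 251.58406663] [382.8662624  233.65779136]
```

Bail columns at 202.5 and 248.5 in the top view match the expected places, so both racks are well spaced. Now down to the cover handle.

Emit:
jog_arm([
  [[-1.8,-0.7,2.5],0,4],
  [[-1.8,-0.7,5],0,4],
  [[-1.8,-0.7,7.5],0,4],
  [[-1.8,-0.7,9.5],0,4],
  [[-1.8,-0.7,10.5],0,4],
])

```text
time_s: 16.52
position: [0.4245, -0.1038, 0.0509]
orientation: [0.729, 0.684, -0.0, -0.0]
ft_force: [-0.0, 0.8, 0.5]
grip_width: 0.467
grip_force: 0.0
```

Emit:
jog_arm([
  [[0,0,0],0,4],
  [[0,0,0],0,4],
  [[0,0,0],0,4],
])

```text
time_s: 16.77
position: [0.4256, -0.1043, 0.0531]
orientation: [0.73, 0.684, 0.001, 0.001]
ft_force: [0.3, 0.1, 0.4]
grip_width: 0.467
grip_force: 0.0
```

```bash
python3 - <<'E'
from h import *
go((.4267,-.1042,.028,-3.45))
E
```

```text
at [ 0.4256 -0.1043  0.0531] ang -3.71 tilt [ 0.002 -0.    -1.   ] F [0.3 0.1 0.4] grip 3.97 t 16.77
[0.01, 0.1, 2.51] -0.005
```

Emit:
jog_arm([
  [[0,0.1,0.7],0.005,4],
  [[0,0.1,1.4],0.005,4],
  [[0,0.1,2.1],0.005,4],
  [[0,0.1,2.5],0.005,4],
  [[0,0.1,2.5],0.005,4],
])

```text
time_s: 17.18
position: [0.4249, -0.1041, 0.026]
orientation: [0.731, 0.682, -0.0, -0.001]
ft_force: [0.7, 0.3, 0.7]
grip_width: 0.466
grip_force: 0.0
```

Emit:
jog_arm([
  [[0,0,0],0,3],
  [[0,0,0],0,2.2],
  [[0,0,0],0,1.6],
  [[0,0,0],0,1],
  [[0,0,0],0,1],
], newtons=30)

```text
time_s: 17.6
position: [0.4261, -0.1043, 0.0272]
orientation: [0.731, 0.682, 0.0, 0.0]
ft_force: [-0.0, 0.0, 3.5]
grip_width: 0.134
grip_force: 29.8
```

Emit:
jog_arm([
  [[0,0,0],0,0.8],
  [[0,0,0],0,0.8],
  [[0,0,0],0,0.8],
  [[0,0,0],0,0.8],
])

```text
time_s: 17.93
position: [0.4261, -0.1043, 0.0272]
orientation: [0.731, 0.682, 0.0, 0.0]
ft_force: [1.1, 0.5, 6.1]
grip_width: 0.131
grip_force: 30.1
```

Handle held at 12 mm. Lift the cover, then recheck where the dish stands.

Emit:
jog_arm([
  [[0,0,-0.6],0,0.8],
  [[0,0,-2],0,0.8],
  [[0,0,-4.5],0,0.8],
  [[0,0,-7.5],0,0.8],
  [[0,0,-10],0,0.8],
])

```text
time_s: 18.35
position: [0.4247, -0.1042, 0.1281]
orientation: [0.732, 0.682, -0.001, -0.001]
ft_force: [1.0, -0.9, -0.9]
grip_width: 0.136
grip_force: 29.4
```

```bash
python3 - <<'E'
from h import *
import cv2
s0=cv2.imread("pics/scene0.png");t0=cv2.imread("pics/top0.png")
s=grab_frame("scene");t=grab_frame("top");cv2.imwrite("pics/s5.png",s);cv2.imwrite("pics/t5.png",t)
def up(im,x,y,r): return cv2.resize(im[y-r:y+r,x-r:x+r],None,fx=8,fy=8,interpolation=cv2.INTER_CUBIC)
f=cv2.Sobel
def g(im): return im
for n,a,bs,P in(("scene",s0,[("s2",cv2.imread("pics/s2.png")),("s4",cv2.imread("pics/s4.png")),("s5",s)],[(223,164),(210,193),(245,200),(257,171)]),("top",t0,[("t4",cv2.imread("pics/t4.png")),("t5",t)],[(407,287),(446,281),(453,323),(415,329)])):
  for m,b in bs:
    for p in P:
        T=up(a,*p,5);I=up(b,*p,9);r=cv2.matchTemplate(I,T,cv2.TM_CCOEFF_NORMED);_,v,_,l=cv2.minMaxLoc(r);print(m,p,round(v,2),((np.array(l)-32)/8).round(2))
go((.4447,-.2488,.13,8.9))
E
```

```text
s2 (223, 164) 0.54 [-3.25  0.62]
s2 (210, 193) 0.99 [0. 0.]
s2 (245, 200) 0.79 [-0.12  0.12]
s2 (257, 171) 1.0 [0. 0.]
s4 (223, 164) 1.0 [0. 0.]
s4 (210, 193) 1.0 [0. 0.]
s4 (245, 200) 0.87 [ 0.   -0.12]
s4 (257, 171) 1.0 [0. 0.]
s5 (223, 164) 1.0 [0. 0.]
s5 (210, 193) 1.0 [0. 0.]
s5 (245, 200) 0.87 [ 0.   -0.12]
s5 (257, 171) 1.0 [0. 0.]
t4 (407, 287) 0.23 [ 4.   -0.62]
t4 (446, 281) 0.98 [0. 0.]
t4 (453, 323) 1.0 [0. 0.]
t4 (415, 329) 0.77 [0.88 0.25]
t5 (407, 287) 0.57 [ 4.   -0.88]
t5 (446, 281) 0.98 [0. 0.]
t5 (453, 323) 1.0 [0. 0.]
t5 (415, 329) 0.4 [-0.75  2.5 ]
at [ 0.4273 -0.1044  0.1297] ang -4.02 tilt [ 0.005  0.    -1.   ] F [ 0.  -0.2 -1.7] grip 1.1 t 18.45
[-14.28, 2.75, -0.02] -0.225
```

The dish has not moved. Carry the cover over it.

Emit:
jog_arm([
  [[-2,0.4,0],-0.05,0.8],
  [[-5,1,0],-0.1,0.8],
  [[-8.5,1.6,0],-0.16,0.8],
  [[-12,2.3,0],-0.225,0.8],
  [[-14.3,2.7,0],-0.225,0.8],
])

```text
time_s: 18.87
position: [0.4419, -0.2519, 0.1264]
orientation: [0.65, 0.76, -0.001, 0.0]
ft_force: [0.7, 0.5, -0.6]
grip_width: 0.126
grip_force: 29.4
```

Emit:
jog_arm([
  [[0,0,0.5],0,0.8],
  [[0,0,1],0,0.8],
  [[0,0,1.5],0,0.8],
  [[0,0,1.5],0,0.8],
  [[0,0,1.5],0,0.8],
])

```text
time_s: 19.28
position: [0.442, -0.247, 0.1111]
orientation: [0.65, 0.76, -0.0, -0.001]
ft_force: [-0.4, -0.8, -0.8]
grip_width: 0.134
grip_force: 29.4
```

Emit:
jog_arm([
  [[0,0,0],0,0.8],
  [[0,0,0],0,0.8],
  [[0,0,0],0,0.8],
])

```text
time_s: 19.53
position: [0.4428, -0.2484, 0.1121]
orientation: [0.65, 0.76, 0.0, 0.0]
ft_force: [-0.2, -0.6, -0.2]
grip_width: 0.132
grip_force: 29.4
```

```bash
python3 - <<'E'
from h import *
go((.4452,-.249,.095,8.9))
E
```

```text
at [ 0.4428 -0.2484  0.1121] ang 8.92 tilt [ 0. -0. -1.] F [-0.2 -0.6 -0.2] grip 1.12 t 19.53
[-0.1, 0.23, 1.71] 0.0
```

Emit:
jog_arm([
  [[-0.1,0.2,0.5],0,0.8],
  [[-0.1,0.2,1],0,0.8],
  [[-0.1,0.2,1.5],0,0.8],
  [[-0.1,0.2,1.7],0,0.8],
  [[-0.1,0.2,1.7],0,0.8],
])

```text
time_s: 19.95
position: [0.4441, -0.2492, 0.0941]
orientation: [0.65, 0.76, -0.0, -0.001]
ft_force: [0.4, -1.4, -0.7]
grip_width: 0.132
grip_force: 29.4
```

Emit:
jog_arm([
  [[0,0,0],0,0.8],
  [[0,0,0],0,0.8],
  [[0,0,0],0,0.8],
  [[0,0,0],0,0.8],
])

```text
time_s: 20.28
position: [0.4448, -0.2495, 0.0951]
orientation: [0.65, 0.76, 0.0, 0.0]
ft_force: [-0.2, -1.0, -0.3]
grip_width: 0.131
grip_force: 29.4
```

```bash
python3 - <<'E'
from h import *
go((.4452,-.249,.0842,8.9))
E
```

```text
at [ 0.4448 -0.2495  0.0951] ang 8.88 tilt [ 0. -0. -1.] F [-0.2 -1.  -0.3] grip 1.11 t 20.28
[0.04, 0.05, 1.09] -0.0
```

Aligned within 1 mm. Lower gently, watching the force.

Emit:
jog_arm([
  [[0,0,0.2],0,0.8],
  [[0,0,0.4],0,0.8],
  [[0,0,0.6],0,0.8],
  [[0,0,0.75],0,0.8],
  [[0,0,0.75],0,0.8],
])

```text
time_s: 20.7
position: [0.4444, -0.2493, 0.087]
orientation: [0.65, 0.76, -0.0, -0.0]
ft_force: [-0.1, 0.2, -1.5]
grip_width: 0.133
grip_force: 29.4
```

Emit:
jog_arm([
  [[0,0,0.1],0,0.8],
  [[0,0,0.2],0,0.8],
  [[0,0,0.25],0,0.8],
  [[0,0,0.25],0,0.8],
  [[0,0,0.25],0,0.8],
])

```text
time_s: 21.12
position: [0.4447, -0.2494, 0.0849]
orientation: [0.65, 0.76, 0.0, 0.0]
ft_force: [-0.7, 0.4, -0.8]
grip_width: 0.131
grip_force: 29.4
```

The boss went past the rim level without contact. The last millimetre now.

Emit:
jog_arm([
  [[0,0,0.05],0,0.8],
  [[0,0,0.1],0,0.8],
  [[0,0,0.1],0,0.8],
])

```text
time_s: 21.37
position: [0.4448, -0.2495, 0.0842]
orientation: [0.65, 0.76, 0.0, 0.0]
ft_force: [-1.5, 0.3, 4.6]
grip_width: 0.137
grip_force: 30.1
```

Emit:
jog_arm([
  [[0,0,0.05],0,0.8],
  [[0,0,0.05],0,0.8],
  [[0,0,0.05],0,0.8],
])

```text
time_s: 21.62
position: [0.4447, -0.2495, 0.0842]
orientation: [0.65, 0.76, 0.0, -0.0]
ft_force: [-3.7, 2.0, 11.4]
grip_width: 0.133
grip_force: 31.2
```

Seated at exactly 0.0842. Ease off, open and retreat.

Emit:
jog_arm([
  [[0,0,-0.05],0,1.2],
  [[0,0,-0.05],0,1.6],
  [[0,0,-0.05],0,2.4],
  [[0,0,-0.05],0,3.4],
  [[0,0,-0.05],0,4],
], newtons=20)

```text
time_s: 22.03
position: [0.4447, -0.2494, 0.0838]
orientation: [0.65, 0.76, -0.0, -0.0]
ft_force: [0.2, -0.2, 0.8]
grip_width: 0.468
grip_force: 0.0
```

Emit:
jog_arm([
  [[0,0,0],0,4],
  [[0,0,-1],0,4],
  [[0,0,-3],0,4],
  [[0,0,-6],0,4],
  [[0,0,-9],0,4],
])

```text
time_s: 22.45
position: [0.4439, -0.2494, 0.1751]
orientation: [0.65, 0.76, -0.0, -0.001]
ft_force: [0.8, 0.8, 0.6]
grip_width: 0.47
grip_force: 0.0
```

Emit:
jog_arm([
  [[0,0,-3],0,4],
  [[0,0,-7],0,4],
  [[0,0,-9],0,4],
  [[0,0,-9],0,4],
  [[0,0,-9],0,4],
])

```text
time_s: 22.87
position: [0.4452, -0.2496, 0.2653]
orientation: [0.65, 0.76, 0.001, 0.001]
ft_force: [-1.0, -0.7, 0.1]
grip_width: 0.468
grip_force: 0.0
```

```bash
python3 - <<'E'
from h import *
import cv2
s0=cv2.imread("pics/scene0.png");s=grab_frame("scene");t=grab_frame("top");cv2.imwrite("pics/s6.png",s);cv2.imwrite("pics/t6.png",t)
print(observe()["ft_force"].round(1))
# cover plate outline on the dish: bright green region in scene, expected corners
hsv=cv2.cvtColor(s,cv2.COLOR_BGR2HSV);m=((abs(hsv[...,0].astype(int)-62)<15)&(hsv[...,1]>100)&(hsv[...,2]>90)).astype(np.uint8)
n,l,st,c=cv2.connectedComponentsWithStats(m[150:230,190:330])
for i in range(1,n):
    if st[i,4]>60: print("green blob",st[i],c[i]+[190,150])
r=np.radians(8.9);e=np.array([np.cos(r),np.sin(r)]);f=np.array([-e[1],e[0]])
Q=np.array([proj("scene",[*(np.array([.4451,-.2492])+a*.056*e+b*.052*f),.070]) for a,b in((1,1),(1,-1),(-1,-1),(-1,1))])
print("exp plate",Q.round(1).tolist(),"bbox",Q.min(0).round(1),Q.max(0).round(1),"area",cv2.contourArea(Q.astype(np.float32)))
# dish outer lower edges and rack bail tops
def up(im,x,y,r): return cv2.resize(im[y-r:y+r,x-r:x+r],None,fx=8,fy=8,interpolation=cv2.INTER_CUBIC)
def tm(a,p,b,q):
    T=up(a,*p,6);I=up(b,*q,11);_,v,_,k=cv2.minMaxLoc(cv2.matchTemplate(I,T,cv2.TM_CCOEFF_NORMED));return round(v,2),(np.array(q)+(np.array(k)-40)/8).round(2)
print("dish foot",tm(s0,(246,214),s,(246,214)))
for q,y in(((383,235),.2006),((430,251),.3102)): 
    v,k=tm(s0,(388,238),s,q); print("bail",y,v,k,"shift",(k-[388,238]).round(2),"exp",(proj("scene",(.5558,y,.214))-proj("scene",(.5558,.2154,.214))).round(2))
E
```

```text
[-0.   0.6 -0.5]
green blob [ 22  13  46  23 433] [234.29792148 171.48036952]
exp plate [[245.0, 198.9], [208.1, 191.1], [221.9, 161.1], [257.6, 168.3]] bbox [208.1 161.1] [257.6 198.9] area 1198.1600662358105
dish foot (0.71, array([245.88, 214.5 ]))
bail 0.2006 0.96 [382.12 236.12] shift [-5.88 -1.88] exp [-6.3  -2.18]
bail 0.3102 0.82 [429.12 252.  ] shift [41.12 14.  ] exp [41.11 14.23]
```

```bash
python3 -c "
from workcell import *
print(finish_job())"
```

```text
the job is handed in; nothing more can be done
None
```

I handed the job in at about 23 s, before any verdict was shown: both racks hang on the rod over the drip tray about 30 mm apart, and the green cover went down to its seated height on the dish, though shadow kept me from confirming it is level by camera.

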